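Fetch the sample pot from behind the amber bottle and put it on the balance

ROBOT

A 7-joint arm with a two-finger parallel gripper is mounted at the origin on the work surface. World frame = base frame: x ahead of the robot, y to its left, z up, the work surface at z = 0. Lengths are in m, angles in degrees, forces in N, time in s.
With the tool pointing down it reaches from about 0.35 to 0.775 m from the base axis. Payload 3.1 kg.
Tool frame: the origin (TCP) lies at the very end of the fingers, on their centre line; the grasp point (between the pads) lies r.pinch_z behind it (r.pinch_z is the distance from the TCP to the grasp point, in m); z points along the fingers, x is the direction in which the jaws open and shut, and the axes are right-handed (so a half turn about z gives the same grasp; the last joint's range is limited). The gripper opens to 85 mm and grips with 20 to 120 N. Pads are 22 mm wide; open, the fingers measure 114 mm over their backs; the gripper's body (76 mm by 85 mm) begins 54 mm behind the grasp point. The pads swing forward as they close: fully open they stand 13 mm farther back than shut.
Start: joints at [61.209, 17.813, 0.802, 86.603, -0.252, 75.585, -1.558], TCP at [0.245, -0.493, 0.231] pointing down, gripper open.
Joint ranges: [-154.91, 154.91], [-16.99, 109.72], [-72.82, 74.43], [7.12, 147.25], [-82.49, 262.49], [11.32, 116.49], [-174.64, 174.64]. Speed limits (degrees/s): [159.86, 159.86, 180, 180, 180, 180, 180].

INTERFACE

Orientations are given as [roll, pitch, yaw] about the fixed x, y, z axes, in that order (R = Rz(yaw) Ry(pitch) Rx(roll)).
In Python, from plant import r, viewer, models gives the robot as it stands. The module is installed in compiled form; this text tells all that it offers.
- The arm moves only by the tool apply_moves, never from a script. Its argument "deltas" is a list of rows, each a list of 7 numbers: the shift along the tool's x, y, z in m, then the turn, a rotation vector about the tool's x, y, z in degrees, then the finger opening in m, from 0 to 0.0854. A call has 1 to 20 rows; each row shifts and turns the commanded pose from where the row before left it, along the tool's axes as they then stand; what a row does not reach is not made up. A row lasts 1/8 s, in which the tool goes at most 62.5 mm and 10.7 degrees, less where a joint would pass 70% of its speed; a pose out of reach is approached as far as the arm can. A call with a gripper value outside its range is refused whole. The fingers move at their own pace and stop on an object; "squeeze" is the grip in N (left out, the last holds). Time passes only in rows, so rows that do not move let the fingers close. It gives the time, the measured TCP pose, the force and the opening at its end, in the units of the state.
- r.sense(): the state, without advancing time (a new reading comes with each control period).
- viewer.capture(name): name is "scene" or "top" or "wrist"; returns a dict with "img" (420x560x3 uint8, red, green, blue), "camera_matrix" (3x3 intrinsics, pixels), "dist_coeffs" ([k1, k2, p1, p2, k3] as OpenCV has them; the pictures are not rectified), "eye" and "rotation" of the camera in the world. Camera axes: x right, y down, z forward; pixel columns grow to the right and rows downward; lengths in m; the calibration is good to about 2 mm. A picture is of the moment at which its call begins. There is no depth.
- r.job_done(): hands the job in, once; it reports no verdict.
Trained networks look in the newest picture that a camera, given by its name, has taken for a name from the list of things; names that differ only in an ending like _2 or _b are one class to them, and where a whole thing is asked for, a point or a joint stands for the part that bears it (a point fixed in the world has none). Each returns a list of dicts, best first, with "score" (0 to 1); they miss things now and then, are a little off and sometimes report something else, mostly with a low value. They report only what shows in the picture. A call takes as long as a camera call.
- models.search_frame(camera, target): "extent" ([left, top, width, height] in pixels, round what is visible of it).
- models.cut_out(camera, target): "region" (420x560 bool, what is visible of it) and "extent" ([left, top, width, height] in pixels, round what is visible of it).
- models.mark_of(camera, target): "position" ([column, row] in pixels: a listed point, or the origin of a listed thing).
The state is a dict: "t": time; "qpos": joint angles; "joint_vel": joint speeds; "effort": joint torques, N m; "eef_pos": TCP position; "orientation": TCP orientation; "ft_force": force on the tool from outside, world axes, zero at the start; "torque": the same for the moment, N m; "grip_width": finger opening in m.
Only numpy, scipy, OpenCV 4.12 (cv2) and the standard library are available. Lean on these libraries where they do the work, as an engineer would, in place of code of your own. Each camera call takes 0.05 s, during which the arm holds its last target. There are 200 camera calls.

TASK

The orange-lidded sample pot is due for weighing but stands behind the tall amber bottle in the reagent tray. Lift the amber bottle out and stand it on the blue round mat next to the balance, let go of it, and only then take the orange-lidded pot and set it down gently in the middle of the balance's steel pan. Keep both containers upright, set neither down with a drop, and leave the tall white bottle standing where it is.

Things in the scene. Friction and masses are not known exactly. Their poses are not given: they have to be found in the camera images.
- amber_bottle: tall brown (amber) bottle, paper band, black cap, in a low grey tray (floor 4 mm, rim 14 mm above the bench), on the robot's side of the orange-lidded pot. 60 mm diameter and straight-sided up to 100 mm (grip 75 to 95 mm up, fingers either side of the line from bottle to pot), then shoulder and 50 mm cap up to 118 mm; 0.2 to 0.45 kg. Origin: centre of the underside, z up
- orange_pot: small white round sample pot with an orange lid, 6 to 12 mm behind the amber bottle, which is in the gripper's way. 44 mm diameter (lid 45), 50 mm high in all, lid the top 14 mm; 0.07 to 0.14 kg. Stands on the tray floor, 4 mm above the bench. Origin: centre of the underside, z up. A like pot with a blue lid stands behind the white bottle, 100 mm or more away: not that one
- white_bottle: tall white bottle, paper band, blue cap, same shape and size as the amber bottle, beside it in the tray, 105 to 135 mm away centre to centre; stays where it is. Origin: centre of the underside, z up
- station: fixed dark stone slab 250 x 380 x 20 mm with a balance and a blue mat, on the other side of the bench from the tray. Origin: centre of its underside, on the bench; x away from the robot, y left, z up. Steel pan: rigid disc, diameter 124, centre x +15, y +85, top z 90 mm, the balance's highest part (housing x -105 to 105, y 0 to 170). Mat: diameter 100, centre x 0, y -120, top z 24 mm

How it is judged (in metres and radians):
On the way:
1. amber bottle upright (10 deg) on the blue mat, centre within 22 mm of the mat's along each station axis, let go of; the orange-lidded pot not yet moved by over 20 mm (x of amber_bottle in the frame of station between -0.022 and 0.022 m and y of amber_bottle in the frame of station between -0.142 and -0.098 m and z of amber_bottle in the frame of station below 0.03 m and angle between amber_bottle's own z axis and vertical below 0.175 rad and contact force between amber_bottle and the fingers below 0.1 N and distance of orange_pot from where it was at the start of the episode below 0.02 m), for 0.2 s.
At the end, for the whole second after the job is handed in: orange-lidded pot at rest and upright (10 deg) on the pan, centre within 25 mm of the pan's along each station axis; amber bottle at rest and upright (10 deg) on the blue mat, centre within 22 mm of the mat's along each axis; white bottle upright, within 20 mm of its start (x of amber_bottle in the frame of station between -0.022 and 0.022 m and y of amber_bottle in the frame of station between -0.142 and -0.098 m and z of amber_bottle in the frame of station below 0.03 m and angle between each of amber_bottle, orange_pot, white_bottle's own z axis and vertical below 0.175 rad and x of orange_pot in the frame of station between -0.01 and 0.04 m and y of orange_pot in the frame of station between 0.06 and 0.11 m and z of orange_pot in the frame of station between 0.085 and 0.096 m and linear speed of each of orange_pot, amber_bottle below 0.02 m/s and distance of white_bottle from where it was at the start of the episode below 0.02 m); the robot touches nothing.
It fails at once if the white bottle is shifted by more than 20 mm or tipped by more than 17 degrees (distance of white_bottle from where it was at the start of the episode above 0.02 m or angle between white_bottle's own z axis and vertical above 0.3 rad).
It fails at once if the amber bottle or the orange-lidded pot is tipped by more than 30 degrees (angle between any of amber_bottle, orange_pot's own z axis and vertical above 0.52 rad).
It fails at once if the pot reaches the pan, or the bottle the mat, at more than 0.5 m/s (as after a drop of more than about 15 mm) ((linear speed of orange_pot above 0.5 m/s and z of orange_pot in the frame of station between 0.08 and 0.1 m and x of orange_pot in the frame of station between -0.047 and 0.077 m and y of orange_pot in the frame of station between 0.023 and 0.147 m) or (linear speed of amber_bottle above 0.5 m/s and z of amber_bottle in the frame of station below 0.034 m and x of amber_bottle in the frame of station between -0.05 and 0.05 m and y of amber_bottle in the frame of station between -0.17 and -0.07 m)).
It also fails if it takes over 64 s, if anything falls off the work surface, if the arm or the gripper's body presses on something with over 40 N, if the wrist force passes 120 N, or if a joint passes its speed limit or range.

## Working session

There is one attempt and no reset: what is moved stays moved. The work goes in short steps, Python scripts to look and compute and a tool call to move; the robot and the scene stay as the last step left them, time stands still between calls to the robot, and variables do not carry over. Pictures are saved under pics/ and viewed, about 8 in all and at most 12, crops included, and the job is handed in when it is done.

Besides the shell and the picture viewer there is one more tool, called as name(argument=value, ...), one argument or row to a line, values as JSON. apply_moves: Moves the arm, as the interface text tells. Its arguments: {"type":"object","properties":{"deltas":{"type":"array"},"squeeze":{"type":"number"}},"required":["deltas"]}

```bash
mkdir -p pics; cat > h.py <<'E'
import numpy as np, cv2
from plant import r, viewer, models
def cap(n, save=None):
    c=viewer.capture(n)
    if save: cv2.imwrite(f'pics/{save}.png', cv2.cvtColor(c['img'],cv2.COLOR_RGB2BGR))
    return c
def ray(c,px):
    p=cv2.undistortPoints(np.array([[px]],float),np.array(c['camera_matrix']),np.array(c['dist_coeffs']))[0,0]
    return np.array(c['eye']), np.array(c['rotation'])@np.array([p[0],p[1],1.])
def at_z(c,px,z):
    e,d=ray(c,px); return e+d*(z-e[2])/d[2]
def proj(c,P):
    R=np.array(c['rotation']); t=-R.T@np.array(c['eye'])
    return cv2.projectPoints(np.array(P,float).reshape(-1,1,3),cv2.Rodrigues(R.T)[0],t,np.array(c['camera_matrix']),np.array(c['dist_coeffs']))[0][:,0]
E
python3 - <<'E'
from h import *
s=r.sense(); print(s, r.pinch_z)
ims=[]
for n in ['scene','top']:
    c=cap(n,n+'0'); ims.append(c['img']); print(n,c['eye'],np.round(c['rotation'],3).tolist())
    for o in ['amber_bottle','orange_pot','white_bottle','station']:
        m=models.mark_of(n,o); b=models.search_frame(n,o)
        print(o,[(np.round(x['position'],1).tolist(),round(x['score'],2),np.round(at_z(c,x['position'],0 if o=='station' else .004),3).tolist()) for x in m[:2]],[(np.round(x['extent']).tolist(),round(x['score'],2)) for x in b[:2]])
E
```

```text
{'t': 0.0, 'qpos': array([61.21137577, 17.85877611,  0.80237949, 86.69103548, -0.25062994,
       75.58430189, -1.55941466]), 'joint_vel': array([ 0.00164851,  0.05533199, -0.13182849, -0.03659338,  0.0562285 ,
       -0.02590317,  0.05101566]), 'effort': array([ 1.08365286e-04, -3.79911268e+01,  1.46192741e-01, -2.30593085e+01,
        1.22643300e-02,  1.35035638e-02,  4.25216768e-06]), 'eef_pos': array([ 0.24422037, -0.4919997 ,  0.23024352]), 'orientation': array([ 1.79992934e+02,  1.32193112e-01, -6.35974809e+01]), 'ft_force': array([-0.20488734, -0.12178901,  1.02329516]), 'torque': array([0.01326106, 0.001166  , 0.0162235 ]), 'grip_width': 0.08529128286325145} 0.0187
scene [0.85502766 0.55786963 0.63730806] [-132.154, -0.964, 151.345]Traceback (most recent call last):
  File "<stdin>", line 8, in <module>
  File "h.py", line 11, in at_z
    e,d=ray(c,px); return e+d*(z-e[2])/d[2]
                                       ~^^^
IndexError: invalid index to scalar variable.
```

View pics/scene0.png

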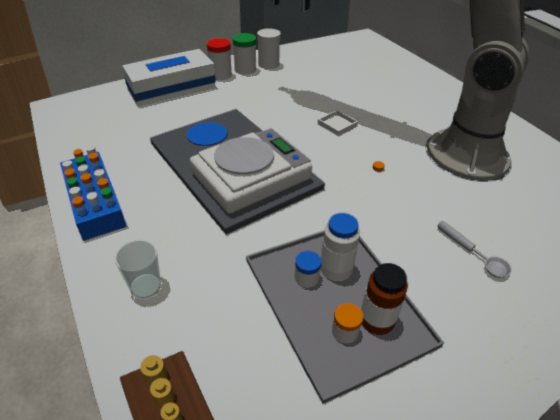

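The scene view shows the tray with the amber bottle at about (385,300), the orange pot at (348,323), the white bottle at (340,247) and the blue pot at (308,270). The balance pan is at (244,155) and the blue mat at (207,133). The camera rotation is given as roll, pitch and yaw, so I'll fix the helper.

```bash
python3 - <<'E'
s=open('h.py').read()
s=s.replace("    if save:","    c['rotation']=Rotation.from_euler('xyz',c['rotation'],degrees=True).as_matrix()\n    if save:").replace("import numpy as np, cv2","import numpy as np, cv2\nfrom scipy.spatial.transform import Rotation")
open('h.py','w').write(s)
E
python3 - <<'E'
from h import *
for n in ['scene','top']:
    c=cap(n,n+'1'); print(n,c['eye'])
    for o in ['amber_bottle','orange_pot','white_bottle','station']:
        m=models.mark_of(n,o); b=models.search_frame(n,o)
        print(o,[(np.round(x['position'],1).tolist(),round(x['score'],2),np.round(at_z(c,x['position'],0 if o=='station' else .004),3).tolist()) for x in m[:2]],[(np.round(x['extent']).tolist(),round(x['score'],2)) for x in b[:2]])
E
```

```text
scene [0.85502766 0.55786963 0.63730806]
amber_bottle [([375.9, 318.5], 0.68, [0.506, 0.274, 0.004])] [([359.0, 262.0, 50.0, 78.0], 0.57)]
orange_pot [([348.0, 331.9], 0.93, [0.562, 0.272, 0.004])] [([333.0, 300.0, 30.0, 43.0], 0.79)]
white_bottle [([334.5, 269.4], 0.66, [0.509, 0.152, 0.004])] [([320.0, 215.0, 41.0, 67.0], 0.65)]
station [([233.4, 163.5], 0.84, [0.539, -0.226, 0.0]), ([377.5, 319.8], 0.41, [0.503, 0.275, 0.0])] [([152.0, 109.0, 171.0, 127.0], 0.7)]
top [0.41500327 0.00252677 0.72905746]
amber_bottle [([128.1, 220.8], 0.93, [0.502, 0.272, 0.004])] [([86.0, 192.0, 56.0, 44.0], 0.74)]
orange_pot [([134.3, 190.2], 0.58, [0.56, 0.264, 0.004])] [([111.0, 173.0, 32.0, 30.0], 0.89)]
white_bottle [] []
station [([396.5, 200.2], 0.79, [0.543, -0.227, 0.0])] [([288.0, 127.0, 220.0, 154.0], 0.85)]
```

View pics/top1.png

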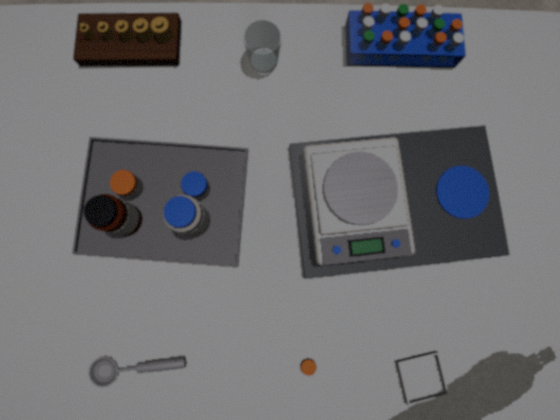

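The top view shows the amber cap at (103,212), the orange lid at (123,183), the white bottle's blue cap at (182,211) and the blue-lidded pot at (194,185). The pan is at (361,188) and the mat at (463,192). Next I'll refine these from the coloured tops, whose heights are known.

```bash
cat >> h.py <<'E'
def blob(c,mask,near,z):
    n,l,st,ce=cv2.connectedComponentsWithStats(cv2.morphologyEx(mask.astype(np.uint8),cv2.MORPH_OPEN,np.ones((3,3))))
    k=min((i for i in range(1,n) if st[i,4]>60),key=lambda i:np.hypot(*(ce[i]-near)))
    ys,xs=np.where(l==k); cc=cv2.convexHull(np.stack([xs,ys],1).astype(np.float32))
    P=np.array([at_z(c,p,z)[:2] for p in cc[:,0]],np.float32)
    ce2,rad=cv2.minEnclosingCircle(P)
    return ce[k].round(1),at_z(c,ce[k],z)[:2].round(4),np.round(ce2,4),round(rad,4)
E
python3 - <<'E'
from h import *
c=cap('top'); im=c['img']; H,S,V=[x.astype(int) for x in cv2.split(cv2.cvtColor(im,cv2.COLOR_RGB2HSV))]
blue=(abs(H-108)<14)&(S>150)&(V>80)
orange=(H<14)&(S>170)&(V>110)
print('mat',blob(c,blue,(463,192),.024))
print('lid',blob(c,orange,(123,183),.054))
print('wcap',blob(c,blue,(182,211),.122))
print('acap',blob(c,V<28,(103,212),.122))
g=cv2.GaussianBlur(im[...,0],(5,5),0)
# pan: circle
cir=cv2.HoughCircles(g[130:260,300:420],cv2.HOUGH_GRADIENT,1,50,param1=60,param2=15,minRadius=30,maxRadius=45)
for q in cir[0][:2]: print('pan',q+[300,130,0],at_z(c,(q[0]+300,q[1]+130),.09))
# slab mask: corners
s=((V<75)&(S<60)).astype(np.uint8); s[:,:280]=0; s[300:]=0
cn=max(cv2.findContours(cv2.morphologyEx(s,cv2.MORPH_OPEN,np.ones((5,5))),0,2)[0],key=cv2.contourArea)
P=np.array([at_z(c,p,.02)[:2] for p in cv2.convexHull(cn)[:,0].astype(float)],np.float32); print('slab',cv2.minAreaRect(P))
c=cap('scene'); im=c['img']; H,S,V=[x.astype(int) for x in cv2.split(cv2.cvtColor(im,cv2.COLOR_RGB2HSV))]
blue=(abs(H-108)<14)&(S>150)&(V>80); orange=(H<14)&(S>170)&(V>110)
print('S mat',blob(c,blue,(207,133),.024)); print('S pan mark', at_z(c,(244,155),.09))
print('wcap',blob(c,blue,(343,225),.118)); print('lid',blob(c,orange,(348,317),.05))
E
```

```text
mat (array([462.4, 191.6]), array([ 0.5558, -0.3443]), array([ 0.5563, -0.3445]), 0.0499)
lid (array([122. , 181.8]), array([0.5648, 0.2681]), array([0.5647, 0.2679]), 0.0208)
wcap (array([179.4, 211.5]), array([0.503 , 0.1495]), array([0.5034, 0.1494]), 0.0242)
acap (array([100.8, 211. ]), array([0.5033, 0.2717]), array([0.5026, 0.2722]), 0.0258)
pan [359.5        189.5         38.29999924] [ 0.54526336 -0.13767437  0.09      ]
slab ((0.5428122282028198, -0.22359882295131683), (0.24630524218082428, 0.3794642686843872), 6.224230766296387)
S mat (array([206.5, 133.5]), array([ 0.5592, -0.3384]), array([ 0.5589, -0.3404]), 0.0514)
S pan mark [ 0.55219763 -0.13149712  0.09      ]
wcap (array([343.2, 223.9]), array([0.5047, 0.1516]), array([0.5043, 0.1511]), 0.0248)
lid (array([218. ,  42.6]), array([ 0.3384, -0.7939]), array([ 0.3381, -0.7953]), 0.0409)
```

The measured positions fit together: bottle to pot is 62 mm, bottle to white bottle is 122 mm, and the slab (yaw about 6°) agrees with the mat and pan. I'll move above the amber bottle and turn the jaws to yaw about -94°.

apply_moves(
  deltas=[
    [-0.0356, -0.0357, 0, 0, 0, 0, 0.085],
    [-0.0356, -0.0357, 0, 0, 0, 0, 0.085],
    [-0.0356, -0.0357, 0, 0, 0, 0, 0.085],
    [-0.0356, -0.0357, 0, 0, 0, 0, 0.085],
    [-0.0356, -0.0357, 0, 0, 0, 0, 0.085],
    [-0.0356, -0.0357, 0, 0, 0, 0, 0.085],
    [-0.0356, -0.0357, 0, 0, 0, 0, 0.085],
    [-0.0356, -0.0357, 0, 0, 0, 0, 0.085],
    [-0.0356, -0.0357, 0, 0, 0, 0, 0.085],
    [-0.0356, -0.0357, 0, 0, 0, 0, 0.085],
    [-0.0356, -0.0357, 0, 0, 0, 0, 0.085],
    [-0.0356, -0.0357, 0, 0, 0, 0, 0.085],
    [-0.0356, -0.0357, 0, 0, 0, 0, 0.085],
    [-0.0356, -0.0357, 0, 0, 0, 0, 0.085],
    [-0.0356, -0.0357, 0, 0, 0, 0, 0.085],
    [-0.0356, -0.0357, 0, 0, 0, 0, 0.085],
    [0, 0, 0, 0, 0, 10.1, 0.085],
    [0, 0, 0, 0, 0, 10.1, 0.085],
    [0, 0, 0, 0, 0, 10.1, 0.085],
    [0, 0, 0, 0, 0, 0, 0.085],
  ],
)

```text
t: 3.65
eef_pos: [0.503, 0.2715, 0.2313]
orientation: [-180.0, -0.0, -93.8]
ft_force: [-0.4, 0.8, 0.1]
grip_width: 0.0851
```

```bash
python3 - <<'E'
from h import *
s=r.sense(); print(s['t'],s['eef_pos'],s['orientation'],s['qpos'].round(1),s['ft_force'])
c=cap('wrist','wrist1'); print(c['eye'])
for o,z in [('amber_bottle',.122),('orange_pot',.054),('white_bottle',.122)]:
    print(o,[(np.round(x['extent']).tolist(),round(x['score'],2)) for x in models.search_frame('wrist',o)[:2]],[(np.round(x['position']).tolist(),at_z(c,x['position'],.004).round(4)) for x in models.mark_of('wrist',o)[:2]])
print('proj acap,tcp',proj(c,[[.503,.272,.122],[.565,.268,.054]]))
im=c['img']; H,S,V=[x.astype(int) for x in cv2.split(cv2.cvtColor(im,cv2.COLOR_RGB2HSV))]
orange=(H<14)&(S>170)&(V>110)
print('lid',blob(c,orange,proj(c,[[.565,.268,.054]])[0],.054))
print('acap',blob(c,V<28,proj(c,[[.503,.272,.122]])[0],.122))
E
```

```text
3.65 [0.50296662 0.27151868 0.23128609] [-1.79984561e+02 -2.02152035e-02 -9.37875948e+01] [  -7.7   23.4  -31.8   82.1   12.4   77.9 -133.8] [-0.37478106  0.78692071  0.0595637 ]
[0.58692368 0.26651548 0.37320894]
amber_bottle [([238.0, 142.0, 76.0, 94.0], 0.8)] [([276.0, 171.0], array([0.5071, 0.272 , 0.004 ]))]
orange_pot [([253.0, 90.0, 48.0, 54.0], 0.63)] [([275.0, 112.0], array([0.5683, 0.2688, 0.004 ]))]
white_bottle [([363.0, 140.0, 106.0, 91.0], 0.9)] [([390.0, 166.0], array([0.505 , 0.1497, 0.004 ]))]
proj acap,tcp [[275.81431498 209.76300111]
 [275.69166704 118.3699447 ]]
lid (array([537.1, 351.4]), array([ 0.287 , -0.0185]), array([ 0.2871, -0.0185]), 0.0109)
acap (array([271.5, 204.2]), array([0.5076, 0.2749]), array([0.5065, 0.2754]), 0.0259)
```

View pics/wrist1.png

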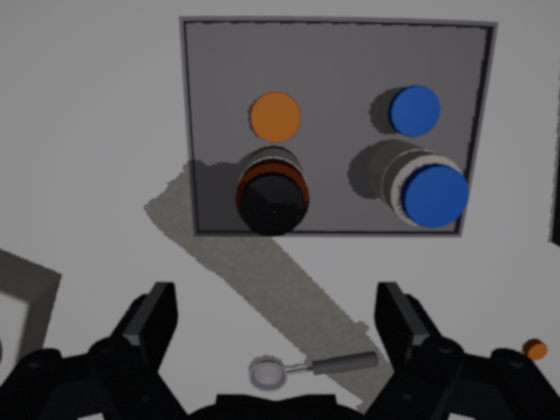

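The wrist view shows the amber cap at (273,203), the orange lid at (275,117) and the white bottle's cap at (435,196). This agrees with the top view to within 3 mm. I'll split the difference, descend and grip.

apply_moves(
  deltas=[
    [0, -0.002, 0.022, 0, 0, 0, 0.085],
    [-0.001, 0, 0.022, 0, 0, 0, 0.085],
    [0, 0, 0.022, 0, 0, 0, 0.085],
    [0, 0, 0.022, 0, 0, 0, 0.085],
    [0, 0, 0.022, 0, 0, 0, 0.085],
    [0, 0, 0.022, 0, 0, 0, 0.085],
    [0, 0, 0.02, 0, 0, 0, 0.085],
    [0, 0, 0.011, 0, 0, 0, 0.085],
    [0, 0, 0, 0, 0, 0, 0.085],
    [0, 0, 0, 0, 0, 0, 0.05],
    [0, 0, 0, 0, 0, 0, 0.05],
    [0, 0, 0, 0, 0, 0, 0.05],
    [0, 0, 0, 0, 0, 0, 0.05],
    [0, 0, 0, 0, 0, 0, 0.05],
  ],
  squeeze=50,
)

```text
t: 5.75
eef_pos: [0.5059, 0.2734, 0.0697]
orientation: [-179.9, 0.1, -93.9]
ft_force: [0.3, -0.2, 5.9]
grip_width: 0.0587
```

apply_moves(
  deltas=[
    [0, 0, 0, 0, 0, 0, 0.05],
    [0, 0, -0.006, 0, 0, 0, 0.05],
    [0, 0, -0.012, 0, 0, 0, 0.05],
    [0, 0, -0.02, 0, 0, 0, 0.05],
    [0, 0, -0.02, 0, 0, 0, 0.05],
    [0, 0, -0.02, 0, 0, 0, 0.05],
    [0, 0, -0.02, 0, 0, 0, 0.05],
    [0, 0, -0.02, 0, 0, 0, 0.05],
    [0, 0, -0.02, 0, 0, 0, 0.05],
    [0, 0, -0.01, 0, 0, 0, 0.05],
    [0, 0, 0, 0, 0, 0, 0.05],
  ],
)

```text
t: 7.12
eef_pos: [0.5051, 0.2725, 0.2168]
orientation: [-179.9, 0.0, -93.9]
ft_force: [0.1, 0.0, -2.7]
grip_width: 0.0587
```

```bash
python3 - <<'E'
from h import *
s=r.sense(); print(s['t'],s['eef_pos'],s['orientation'],s['ft_force'],s['grip_width'],s['qpos'].round(1))
c=cap('scene','scene2')
E
```

```text
7.125 [0.5051118  0.27253717 0.21679506] [-1.79949470e+02  2.49256161e-02 -9.38977041e+01] [ 0.1381177   0.01393997 -2.66001691] 0.0587262891966122 [  -7.8   24.2  -31.7   83.2   12.8   76.2 -134.2]
```

View pics/scene2.png

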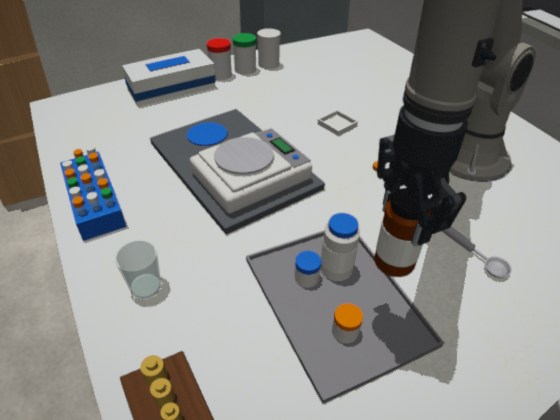

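The bottle is lifted clear and upright, at roughly 0.27 kg by force, and the orange pot stays at (348,323). I'll carry the bottle over to the mat.

apply_moves(
  deltas=[
    [0.012, -0.0026, -0.005, 0, 0, 0, 0.05],
    [0.022, -0.0026, -0.005, 0, 0, 0, 0.05],
    [0.0339, -0.0052, 0, 0, 0, 0, 0.05],
    [0.0339, -0.0052, 0, 0, 0, 0, 0.05],
    [0.0339, -0.0052, 0, 0, 0, 0, 0.05],
    [0.0339, -0.0052, 0, 0, 0, 0, 0.05],
    [0.0339, -0.0052, 0, 0, 0, 0, 0.05],
    [0.0339, -0.0052, 0, 0, 0, 0, 0.05],
    [0.0339, -0.0052, 0, 0, 0, 0, 0.05],
    [0.0339, -0.0052, 0, 0, 0, 0, 0.05],
    [0.0339, -0.0052, 0, 0, 0, 0, 0.05],
    [0.0339, -0.0052, 0, 0, 0, 0, 0.05],
    [0.0339, -0.0052, 0, 0, 0, 0, 0.05],
    [0.0339, -0.0052, 0, 0, 0, 0, 0.05],
    [0.0339, -0.0052, 0, 0, 0, 0, 0.05],
    [0.0339, -0.0052, 0, 0, 0, 0, 0.05],
    [0.0339, -0.0052, 0, 0, 0, 0, 0.05],
    [0.0339, -0.0052, 0, 0, 0, 0, 0.05],
    [0.022, -0.0026, 0, 0, 0, 0, 0.05],
    [0.012, -0.0026, 0, 0, 0, 0, 0.05],
  ],
)

```text
t: 9.68
eef_pos: [0.5552, -0.3456, 0.2253]
orientation: [179.9, -0.0, -94.1]
ft_force: [0.1, 0.0, -3.3]
grip_width: 0.0588
```

apply_moves(
  deltas=[
    [-0.002, -0.0015, 0.01, 0, 0, 0, 0.05],
    [0, 0, 0.02, 0, 0, 0, 0.05],
    [0, 0, 0.02, 0, 0, 0, 0.05],
    [0, 0, 0.02, 0, 0, 0, 0.05],
    [0, 0, 0.02, 0, 0, 0, 0.05],
    [0, 0, 0.015, 0, 0, 0, 0.05],
    [0, 0, 0.01, 0, 0, 0, 0.05],
    [0, 0, 0.008, 0, 0, 0, 0.05],
    [0, 0, 0.005, 0, 0, 0, 0.05],
    [0, 0, 0, 0, 0, 0, 0.05],
  ],
)

```text
t: 10.92
eef_pos: [0.5584, -0.3411, 0.0982]
orientation: [180.0, 0.0, -93.9]
ft_force: [0.2, 0.5, -1.8]
grip_width: 0.0592
```

```bash
python3 - <<'E'
from h import *
s=r.sense(); print(s['t'],s['eef_pos'],s['ft_force'],s['grip_width'])
c=cap('scene','scene3')
print(models.search_frame('scene','amber_bottle')[:1],[(x['position'],at_z(c,x['position'],.024)) for x in models.mark_of('scene','amber_bottle')[:1]])
cv2.imwrite('pics/s3c.png',cv2.resize(cv2.cvtColor(c['img'][60:240,130:370],cv2.COLOR_RGB2BGR),None,fx=3,fy=3))
E
```

```text
10.925 [ 0.55841187 -0.34107199  0.09815136] [ 0.16358501  0.47113422 -1.75770909] 0.05922023726561649
[{'extent': [189.2, 85.8, 30.3, 55.5], 'score': 0.63}] [([205.1, 132.8], array([ 0.56114201, -0.34308181,  0.024     ]))]
```

View pics/s3c.png

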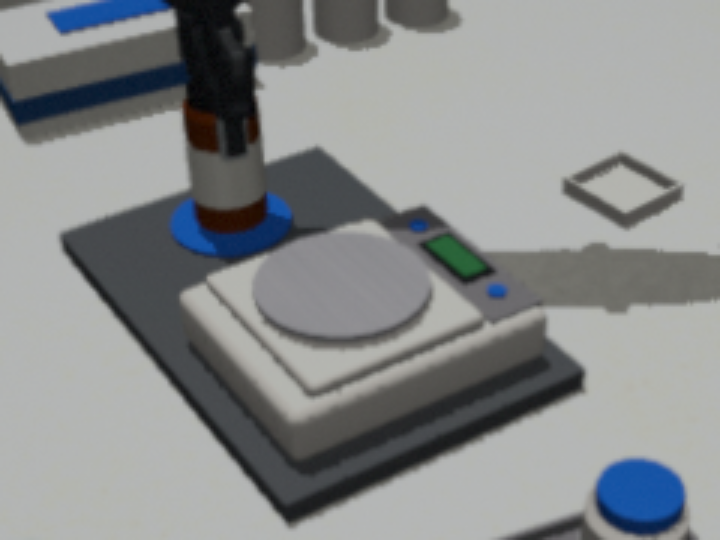

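The crop shows the bottle upright and centred just above the mat. I'll lower it until it touches.

apply_moves(
  deltas=[
    [0, 0, 0.002, 0, 0, 0, 0.05],
    [0, 0, 0.002, 0, 0, 0, 0.05],
    [0, 0, 0.002, 0, 0, 0, 0.05],
    [0, 0, 0.001, 0, 0, 0, 0.05],
    [0, 0, 0, 0, 0, 0, 0.05],
  ],
)

```text
t: 11.7
eef_pos: [0.5584, -0.341, 0.0911]
orientation: [180.0, 0.0, -93.9]
ft_force: [-0.3, 0.4, -3.2]
grip_width: 0.059
```

apply_moves(
  deltas=[
    [0, 0, 0.001, 0, 0, 0, 0.05],
    [0, 0, 0.001, 0, 0, 0, 0.05],
    [0, 0, 0, 0, 0, 0, 0.05],
  ],
)

```text
t: 12.08
eef_pos: [0.5587, -0.341, 0.0898]
orientation: [-180.0, -0.0, -93.9]
ft_force: [-0.7, 0.7, 0.3]
grip_width: 0.0589
```

Touchdown is where I predicted it (z 0.0898, and the load is off the wrist). I'll release and rise.

apply_moves(
  deltas=[
    [0, 0, 0, 0, 0, 0, 0.064],
    [0, 0, 0, 0, 0, 0, 0.07],
    [0, 0, 0, 0, 0, 0, 0.085],
    [0, 0, 0, 0, 0, 0, 0.085],
    [0, 0, 0, 0, 0, 0, 0.085],
    [0, 0, -0.01, 0, 0, 0, 0.085],
    [0, 0, -0.02, 0, 0, 0, 0.085],
    [0, 0, -0.025, 0, 0, 0, 0.085],
    [0, 0, -0.025, 0, 0, 0, 0.085],
    [0, 0, -0.025, 0, 0, 0, 0.085],
    [0, 0, -0.025, 0, 0, 0, 0.085],
    [0, 0, -0.01, 0, 0, 0, 0.085],
    [0, 0, 0, 0, 0, 0, 0.085],
  ],
)

```text
t: 13.7
eef_pos: [0.5589, -0.3411, 0.2301]
orientation: [-179.9, -0.0, -93.9]
ft_force: [0.5, 0.2, 0.6]
grip_width: 0.0849
```

```bash
python3 - <<'E'
from h import *
s=r.sense(); print(s['t'],s['eef_pos'],s['orientation'],s['ft_force'],s['grip_width'])
c=cap('scene','scene4')
print([(x['position'],at_z(c,x['position'],.024)) for x in models.mark_of('scene','amber_bottle')[:1]])
im=c['img']; H,S,V=[x.astype(int) for x in cv2.split(cv2.cvtColor(im,cv2.COLOR_RGB2HSV))]
orange=(H<14)&(S>170)&(V>110); near=proj(c,[[.565,.268,.054]])[0]; print(near)
try: print('lid',blob(c,orange,near,.054))
except Exception as e: print(e)
c2=cap('wrist','wrist4')
print(proj(c2,[[.5485,-.1375,.09],[.5435,-.2245,.0]]))
a=cv2.cvtColor(c['img'][60:240,130:370],cv2.COLOR_RGB2BGR)
cv2.imwrite('pics/s4.png',np.hstack([cv2.resize(a,(400,300)),cv2.resize(cv2.cvtColor(c2['img'],cv2.COLOR_RGB2BGR),(400,300))]))
E
```

```text
13.7 [ 0.55889819 -0.34113604  0.23014587] [-1.79911590e+02 -4.46001827e-02 -9.38922971e+01] [0.49627229 0.20781156 0.61827544] 0.0848858578602401
[([207.9, 132.7], array([ 0.5548621 , -0.34025666,  0.024     ]))]
[348.75718588 313.37209972]
lid (array([218.6,  42.5]), array([ 0.3402, -0.7841]), array([ 0.3416, -0.7861]), 0.0406)
[[ 44.94748126 224.12764277]
 [171.63707831 194.20124807]]
```

View pics/s4.png

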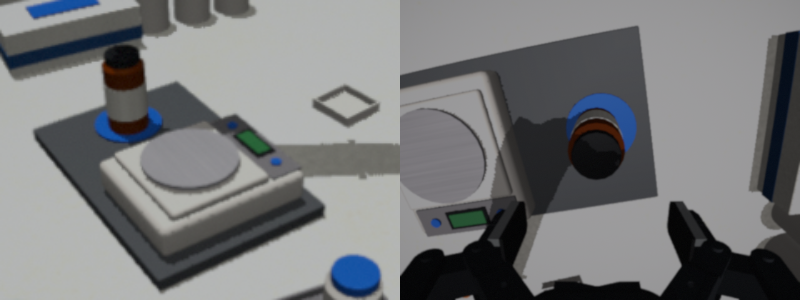

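The amber bottle stands upright and released on the mat: bottle about (0.557,-0.341), mat about (0.557,-0.343). Now I'll go back above the orange pot.

apply_moves(
  deltas=[
    [-0.015, 0.0018, 0, 0, 0, 0, 0.085],
    [-0.0321, 0.0018, 0, 0, 0, 0, 0.085],
    [-0.0321, 0.0018, 0, 0, 0, 0, 0.085],
    [-0.0321, 0.0018, 0, 0, 0, 0, 0.085],
    [-0.0321, 0.0018, 0, 0, 0, 0, 0.085],
    [-0.0321, 0.0018, 0, 0, 0, 0, 0.085],
    [-0.0321, 0.0018, 0, 0, 0, 0, 0.085],
    [-0.0321, 0.0018, 0, 0, 0, 0, 0.085],
    [-0.0321, 0.0018, 0, 0, 0, 0, 0.085],
    [-0.0321, 0.0018, 0, 0, 0, 0, 0.085],
    [-0.0321, 0.0018, 0, 0, 0, 0, 0.085],
    [-0.0321, 0.0018, 0, 0, 0, 0, 0.085],
    [-0.0321, 0.0018, 0, 0, 0, 0, 0.085],
    [-0.0321, 0.0018, 0, 0, 0, 0, 0.085],
    [-0.0321, 0.0018, 0, 0, 0, 0, 0.085],
    [-0.0321, 0.0018, 0, 0, 0, 0, 0.085],
    [-0.0321, 0.0018, 0, 0, 0, 0, 0.085],
    [-0.0321, 0.0018, 0, 0, 0, 0, 0.085],
    [-0.0321, 0.0018, 0, 0, 0, 0, 0.085],
    [-0.015, 0.0018, 0, 0, 0, 0, 0.085],
  ],
)

```text
t: 16.35
eef_pos: [0.5618, 0.271, 0.2288]
orientation: [179.9, 0.1, -93.6]
ft_force: [-1.1, 0.3, -0.1]
grip_width: 0.0851
```

apply_moves(
  deltas=[
    [0, 0, 0.02, 0, 0, 0, 0.085],
    [0, 0, 0.03, 0, 0, 0, 0.085],
    [0, 0, 0.03, 0, 0, 0, 0.085],
    [0, 0, 0.02, 0, 0, 0, 0.085],
    [0, 0, 0, 0, 0, 0, 0.085],
  ],
)

```text
t: 16.98
eef_pos: [0.5623, 0.2661, 0.1271]
orientation: [179.8, -0.2, -93.9]
ft_force: [-0.4, 0.4, -0.6]
grip_width: 0.0854
```

```bash
python3 - <<'E'
from h import *
s=r.sense(); print(s['t'],s['eef_pos'],s['orientation'],s['ft_force'],s['qpos'].round(1))
c=cap('wrist','wrist5'); near=proj(c,[[.565,.268,.054]])[0]; print(near)
im=c['img']; H,S,V=[x.astype(int) for x in cv2.split(cv2.cvtColor(im,cv2.COLOR_RGB2HSV))]
for vt in (60,100): print('lid',blob(c,(H<16)&(S>140)&(V>vt),near,.054))
print([(x['position'],at_z(c,x['position'],.004)) for x in models.mark_of('wrist','orange_pot')[:1]])
E
```

```text
16.975 [0.56228206 0.26613968 0.12714452] [179.76119973  -0.19509049 -93.92136781] [-0.41323177  0.37573855 -0.62290026] [  -9.2   33.2  -27.5   82.    15.8   68.8 -132.5]
[273.11377175 223.12572472]
lid (array([272.6, 218. ]), array([0.5686, 0.2681]), array([0.5678, 0.2681]), 0.023)
lid (array([272.9, 219.4]), array([0.5676, 0.268 ]), array([0.567 , 0.2679]), 0.0218)
[([274.4, 198.7], array([0.56633095, 0.26709316, 0.004     ]))]
```

View pics/wrist5.png

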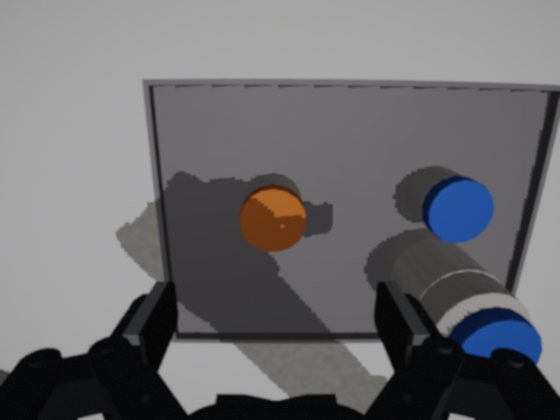

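The wrist view shows the orange lid at (273,219), unmoved and centred between the jaws, so pot is at about (0.566,0.268). I'll correct by 4 mm, descend and grip.

apply_moves(
  deltas=[
    [-0.0015, -0.004, 0.01, 0, 0, 0, 0.085],
    [0, 0, 0.02, 0, 0, 0, 0.085],
    [0, 0, 0.02, 0, 0, 0, 0.085],
    [0, 0, 0.02, 0, 0, 0, 0.085],
    [0, 0, 0.018, 0, 0, 0, 0.085],
    [0, 0, 0.015, 0, 0, 0, 0.085],
    [0, 0, 0.01, 0, 0, 0, 0.085],
    [0, 0, 0.003, 0, 0, 0, 0.085],
    [0, 0, 0, 0, 0, 0, 0.085],
    [0, 0, 0, 0, 0, 0, 0.035],
    [0, 0, 0, 0, 0, 0, 0.035],
    [0, 0, 0, 0, 0, 0, 0.035],
    [0, 0, 0, 0, 0, 0, 0.035],
    [0, 0, 0, 0, 0, 0, 0.035],
    [0, 0, 0, 0, 0, 0, 0.035],
  ],
  squeeze=30,
)

```text
t: 18.95
eef_pos: [0.5684, 0.2693, 0.0139]
orientation: [-179.9, 0.0, -93.9]
ft_force: [-0.5, -0.5, 5.6]
grip_width: 0.0443
```

apply_moves(
  deltas=[
    [0, 0, -0.006, 0, 0, 0, 0.035],
    [0, 0, -0.014, 0, 0, 0, 0.035],
    [0, 0, -0.02, 0, 0, 0, 0.035],
    [0, 0, -0.025, 0, 0, 0, 0.035],
    [0, 0, -0.025, 0, 0, 0, 0.035],
    [0, 0, -0.025, 0, 0, 0, 0.035],
    [0, 0, -0.025, 0, 0, 0, 0.035],
    [0, 0, -0.025, 0, 0, 0, 0.035],
    [0, 0, -0.02, 0, 0, 0, 0.035],
    [0, 0, -0.015, 0, 0, 0, 0.035],
    [0, 0, 0, 0, 0, 0, 0.035],
    [0, 0, 0, 0, 0, 0, 0.035],
  ],
)

```text
t: 20.45
eef_pos: [0.5675, 0.2687, 0.2125]
orientation: [179.9, -0.1, -93.9]
ft_force: [0.1, -0.2, -0.6]
grip_width: 0.0443
```

apply_moves(
  deltas=[
    [0.012, -0.0005, 0, 0, 0, 0, 0.035],
    [0.022, -0.0005, 0, 0, 0, 0, 0.035],
    [0.0282, -0.0005, 0, 0, 0, 0, 0.035],
    [0.0282, -0.0005, 0, 0, 0, 0, 0.035],
    [0.0282, -0.0005, 0, 0, 0, 0, 0.035],
    [0.0282, -0.0005, 0, 0, 0, 0, 0.035],
    [0.0282, -0.0005, 0, 0, 0, 0, 0.035],
    [0.0282, -0.0005, 0, 0, 0, 0, 0.035],
    [0.0282, -0.0005, 0, 0, 0, 0, 0.035],
    [0.0282, -0.0005, 0, 0, 0, 0, 0.035],
    [0.0282, -0.0005, 0, 0, 0, 0, 0.035],
    [0.0282, -0.0005, 0, 0, 0, 0, 0.035],
    [0.0282, -0.0005, 0, 0, 0, 0, 0.035],
    [0.0282, -0.0005, 0, 0, 0, 0, 0.035],
    [0.022, -0.0005, 0, 0, 0, 0, 0.035],
    [0.012, -0.0005, 0, 0, 0, 0, 0.035],
    [0, 0, 0, 0, 0, 0, 0.035],
  ],
)

```text
t: 22.58
eef_pos: [0.5478, -0.1382, 0.2128]
orientation: [179.9, -0.0, -94.0]
ft_force: [-0.7, -0.4, -0.9]
grip_width: 0.0443
```

```bash
python3 - <<'E'
from h import *
s=r.sense(); print(s['t'],s['eef_pos'],s['orientation'],s['ft_force'],s['grip_width'])
c=cap('scene','scene6'); c2=cap('wrist','wrist6')
print('pan',proj(c2,[[.5485,-.1375,.09]]), proj(c,[[.5485,-.1375,.09]]))
cv2.imwrite('pics/s6.png',np.hstack([cv2.resize(cv2.cvtColor(c['img'][20:260,110:430],cv2.COLOR_RGB2BGR),(400,300)),cv2.resize(cv2.cvtColor(c2['img'],cv2.COLOR_RGB2BGR),(400,300))]))
E
```

```text
22.575 [ 0.54775445 -0.13819971  0.21279772] [ 1.79940390e+02 -9.87115622e-03 -9.40257405e+01] [-0.74450947 -0.40716099 -0.92963951] 0.04428723009639501
pan [[277.75139001 203.5160292 ]] [[244.38434435 152.99056703]]
```

View pics/s6.png

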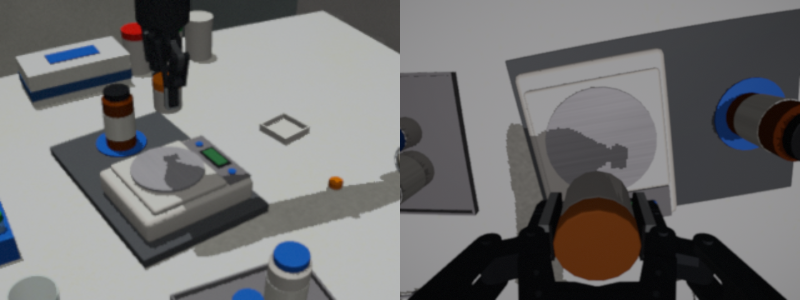

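The pot is held upright above the pan. In the wrist half of the picture the pan is at about (601,138), within 10 mm of my estimate, so I'll shift 2 mm and lower.

apply_moves(
  deltas=[
    [0, -0.002, 0.01, 0, 0, 0, 0.035],
    [0, 0, 0.018, 0, 0, 0, 0.035],
    [0, 0, 0.018, 0, 0, 0, 0.035],
    [0, 0, 0.018, 0, 0, 0, 0.035],
    [0, 0, 0.015, 0, 0, 0, 0.035],
    [0, 0, 0.012, 0, 0, 0, 0.035],
    [0, 0, 0.008, 0, 0, 0, 0.035],
    [0, 0, 0.005, 0, 0, 0, 0.035],
    [0, 0, 0.003, 0, 0, 0, 0.035],
    [0, 0, 0.002, 0, 0, 0, 0.035],
    [0, 0, 0, 0, 0, 0, 0.035],
  ],
)

```text
t: 24.05
eef_pos: [0.5505, -0.1372, 0.1045]
orientation: [-180.0, -0.0, -93.9]
ft_force: [-0.3, -0.2, -1.7]
grip_width: 0.0435
```

apply_moves(
  deltas=[
    [0, 0, 0.001, 0, 0, 0, 0.035],
    [0, 0, 0.001, 0, 0, 0, 0.035],
    [0, 0, 0, 0, 0, 0, 0.035],
  ],
)

```text
t: 24.42
eef_pos: [0.5503, -0.1371, 0.1022]
orientation: [180.0, -0.0, -93.9]
ft_force: [0.5, 0.3, -0.8]
grip_width: 0.0443
```

apply_moves(
  deltas=[
    [0, 0, 0.001, 0, 0, 0, 0.035],
    [0, 0, 0.001, 0, 0, 0, 0.035],
    [0, 0, 0, 0, 0, 0, 0.035],
  ],
)

```text
t: 24.8
eef_pos: [0.5502, -0.1371, 0.1002]
orientation: [180.0, 0.0, -93.9]
ft_force: [0.2, -0.2, -0.7]
grip_width: 0.0443
```

apply_moves(
  deltas=[
    [0, 0, 0.001, 0, 0, 0, 0.035],
    [0, 0, 0, 0, 0, 0, 0.035],
    [0, 0, 0, 0, 0, 0, 0.035],
  ],
)

```text
t: 25.18
eef_pos: [0.5505, -0.1371, 0.0999]
orientation: [-180.0, -0.0, -93.9]
ft_force: [-3.0, 0.2, 4.8]
grip_width: 0.0442
```

Contact is clear (+4.8 N at z 0.0999, where I expected it). I'll ease off 0.5 mm, release and retreat.

apply_moves(
  deltas=[
    [0, 0, -0.0005, 0, 0, 0, 0.035],
    [0, 0, 0, 0, 0, 0, 0.048],
    [0, 0, 0, 0, 0, 0, 0.055],
    [0, 0, 0, 0, 0, 0, 0.085],
    [0, 0, 0, 0, 0, 0, 0.085],
    [0, 0, 0, 0, 0, 0, 0.085],
    [0, 0, -0.01, 0, 0, 0, 0.085],
    [0, 0, -0.02, 0, 0, 0, 0.085],
    [0, 0, -0.025, 0, 0, 0, 0.085],
    [0, 0, -0.025, 0, 0, 0, 0.085],
    [0, 0, -0.025, 0, 0, 0, 0.085],
    [0, 0, -0.02, 0, 0, 0, 0.085],
    [0, 0, 0, 0, 0, 0, 0.085],
    [0, 0, 0, 0, 0, 0, 0.085],
  ],
)

```text
t: 26.92
eef_pos: [0.5499, -0.137, 0.2242]
orientation: [179.9, 0.0, -93.9]
ft_force: [0.4, 0.1, 0.0]
grip_width: 0.085
```

```bash
python3 - <<'E'
from h import *
s=r.sense(); print(s['t'],s['eef_pos'],s['ft_force'],s['grip_width'])
c=cap('scene','scene7'); c2=cap('wrist','wrist7')
for o,z in [('amber_bottle',.024),('orange_pot',.09),('white_bottle',.004)]:
    print(o,[at_z(c,x['position'],z).round(4) for x in models.mark_of('scene',o)[:1]],[at_z(c2,x['position'],z).round(4) for x in models.mark_of('wrist',o)[:1]])
for k,n in ((c,'scene'),(c2,'wrist')):
    H,S,V=[x.astype(int) for x in cv2.split(cv2.cvtColor(k['img'],cv2.COLOR_RGB2HSV))]
    print('lid',n,blob(k,(H<16)&(S>140)&(V>90),proj(k,[[.55,-.137,.14]])[0],.14))
cv2.imwrite('pics/s7.png',np.hstack([cv2.resize(cv2.cvtColor(c['img'][60:300,110:430],cv2.COLOR_RGB2BGR),(400,300)),cv2.resize(cv2.cvtColor(c2['img'],cv2.COLOR_RGB2BGR),(400,300))]))
E
```

```text
26.925 [ 0.54988137 -0.13701694  0.22422415] [4.16272764e-01 1.49731223e-01 1.07945688e-04] 0.0849583745556581
amber_bottle [array([ 0.5587, -0.3418,  0.024 ])] [array([ 0.56  , -0.3399,  0.024 ])]
orange_pot [array([ 0.5407, -0.1471,  0.09  ])] [array([ 0.5486, -0.1375,  0.09  ])]
white_bottle [array([0.5096, 0.1558, 0.004 ])] [array([0.5042, 0.1525, 0.004 ])]
lid scene (array([246. , 134.6]), array([ 0.5472, -0.1289]), array([ 0.5497, -0.1309]), 0.0221)
lid wrist (array([281.4, 204.1]), array([ 0.5617, -0.1411]), array([ 0.5555, -0.1392]), 0.0189)
```

View pics/s7.png

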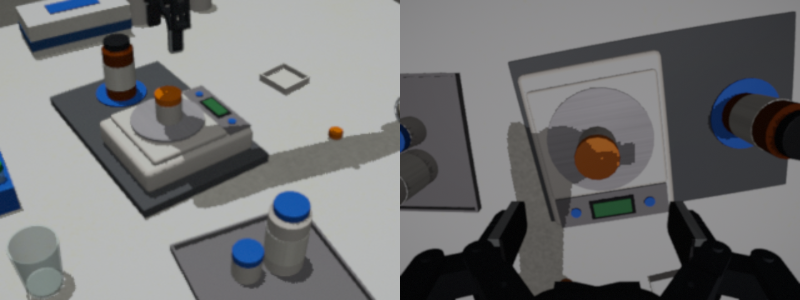

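The last view shows the pot upright close to the pan's centre (scene half about (168,117), offset at most about 8 mm), the amber bottle upright on the mat, the white bottle standing, and the gripper clear of everything. I'm handing in.

```bash
python3 -c "
from plant import r
print(r.job_done(), r.sense()['t'])"
```

```text
the job is handed in; nothing more can be done
the job is handed in; nothing more can be done
```

I stood the amber bottle on the blue mat and let go of it. I then set the orange-lidded pot on the balance pan and handed the job in at about 27 s; no verdict was reported.

- **Amber bottle:** it stands upright at about (0.559, -0.341), with the mat's centre at about (0.557, -0.343). It was lowered to contact and released before I touched the pot, and the wrist force went to about zero at the height I predicted.
- **Orange pot:** it stands upright on the pan and was released at (0.550, -0.137); the pan's centre measured about (0.549, -0.1375). It touched down at about 5 N with no drop.
- **White bottle:** it is still standing. The final network readings put it 3 to 9 mm from its start, which is within their error; nothing came near it.
- **Gripper:** it is raised clear and touching nothing.

**Where the checks disagreed:** the cameras differ on the pot's exact place. The network reading from the scene camera put it about 12 mm away from the wrist camera's reading and the release point. By eye in the wrist view, the pot sits perhaps 8 mm off the pan's centre. All of these are inside the 25 mm tolerance.

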